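# Step the well plate under the dipping probe

## Task

On the dipping stand, push the well plate about by its yellow finger cup until the red-marked well is under the probe, then press the probe's black cap down until the tip rests on the sample inside, feel it there for a moment and let the probe spring back up; next do the same with the blue-marked well, and leave the plate with the blue well under the raised probe. How high the samples stand is not known: press gently and never force the probe on a sample or a rim; dip into no other well, and leave the glassware and bottles standing where they are.

Things in the scene. Friction and masses are not known exactly. Their poses are not given: they have to be found in the camera images.
- stage: dipping stand, fixed: white base x -125 to 145 mm, y +-150 mm, 24 mm high; column 36 x 60 mm at x = 125 mm, to z = 170 mm; blue arm 30 mm wide, z 137 to 165 mm, from column to the probe's sleeve (radius 15 mm, z 133 to 167 mm). Origin on the bench below the probe's axis; z up, x from probe to column (away from the robot at yaw 0). The carrier slides along the stand's x and y
- cross_slide (a joint): position (m) of the lower slide, which carries the upper slide and everything on it along the stand's y; -0.06 to 0.06, 0 with the plate's middle under the probe; stays where it is left (about 3 N of friction)
- carrier (a joint): position (m) of the upper slide (carrier with well plate and finger cup) along the stand's x; -0.036 to 0.036, 0 with the plate's middle under the probe; stays where it is left (about 3 N of friction)
- cup (a point): centre of the floor of the finger cup, a yellow open square tray fixed to the carrier: inside 60 x 60 mm, walls 5 mm thick, 22 mm high above this floor, parallel to the stand's x and y. Closed fingertips put into it have play and push the carrier any way by its walls. It lies 125 mm in -x (robot's side) from the plate's centre; floor 62 mm above the bench. Axes as the stand's
- well_plate: white 24-well plate fixed on the carrier, 85 mm in x by 128 mm in y, underside 62 mm and top 86 mm above the bench; 4 x 6 square open wells 15 mm wide, 18 mm apart, ribs 3 mm thick. Origin on the plate's vertical centre line at bench height; axes as the stand's
- red_well (a point): centre of the mouth of the red-rimmed well, level with the plate's top; 27 mm in -x and 27 mm in +y from the plate's centre
- blue_well (a point): centre of the mouth of the blue-rimmed well, level with the plate's top; 9 mm in +x and 45 mm in -y from the plate's centre
- probe_rod: lower end of the vertical steel probe, 8 mm diameter, moving up and down with the cap. Origin on the probe's axis, 94 mm below its tip (at bench height when raised)
- probe_tip (a point): lower tip of the probe; raised it is 8 mm above the plate's top, lowered into a well it meets the coloured sample (14 x 14 mm block), whose top lies somewhere 3 to 16 mm below the plate's top. The tip gives 1 mm per 4 N; over 20 N spoils the sample. To enter, it must be within 3.5 mm of the well's centre along the stand's x and along its y
- probe_cap (a point): centre of the top of the probe's round black cap, 42 mm across, 12 mm thick, 215 mm above the bench when raised; pressed straight down
- probe (a joint): travel (m) of the probe: 0 raised, at most 0.030 down; a spring lifts it again (about 3 N when raised, 6 N at full travel, besides what the tip pushes on)
- reagent_jar: white round reagent jar with blue cap, 64 mm across, 100 mm tall, stands loose beside the stand; origin at the centre of its underside
- beaker: glass beaker, 68 mm across, 85 mm tall, stands loose beside the stand; origin at the centre of its underside
- amber_bottle: amber bottle with red cap, 56 mm across, 110 mm tall, stands loose beside the stand; origin at the centre of its underside
Not all that is in view belongs to the job. What is meant by the amber_bottle is not green, and is the larger of those in its own colour. Leave any green or pink look-alike of the reagent_jar alone.

How it is judged (in metres and radians):
On the way, in this order (a step that is already met when the one before it is completed fails the run):
1. the probe is lowered into, and touching the sample in, the red well (contact force between probe_rod and well_plate above 1.5 N and z of probe_tip in the frame of red_well below -0.002 m and horizontal distance between probe_tip and red_well below 0.0055 m), for 0.15 s.
2. the probe is back up (value of joint probe below 0.004 m), for 0.15 s.
3. the probe is lowered into, and touching the sample in, the blue well (contact force between probe_rod and well_plate above 1.5 N and z of probe_tip in the frame of blue_well below -0.002 m and horizontal distance between probe_tip and blue_well below 0.0055 m), for 0.15 s.
At the end, for the whole second after the job is handed in: the probe is raised again (within 4 mm), the blue well's centre stands within 6 mm of the probe's axis, the slides are at rest, and jar, beaker and bottle stand upright within 30 mm of where they were (value of joint probe below 0.004 m and horizontal distance between probe_tip and blue_well below 0.006 m and velocity of joint carrier between -0.005 and 0.005 m/s and velocity of joint cross_slide between -0.005 and 0.005 m/s and angle between each of reagent_jar, beaker, amber_bottle's own z axis and vertical below 0.2 rad and distance of each of reagent_jar, beaker, amber_bottle from where it was at the start of the episode below 0.03 m); the robot touches nothing.
It fails at once if the probe is dipped (its tip more than 4 mm below the plate's top) into a well that is neither the red nor the blue one (z of probe_tip in the frame of red_well below -0.004 m and horizontal distance between probe_tip and red_well above 0.008 m and horizontal distance between probe_tip and blue_well above 0.008 m).
It fails at once if the probe is forced on the samples or the plate with more than 20 N (contact force between probe_rod and well_plate above 20 N).
It fails at once if a bystander is knocked over or pushed more than 30 mm (angle between any of reagent_jar, beaker, amber_bottle's own z axis and vertical above 0.5 rad or distance of any of reagent_jar, beaker, amber_bottle from where it was at the start of the episode above 0.03 m).
It also fails if it takes over 64 s, if anything falls off the work surface, if the arm or the gripper's body presses on something with over 40 N, if the wrist force passes 120 N, or if a joint passes its speed limit or range.

## Robot

A 6-joint arm with a two-finger parallel gripper is mounted at the origin on the work surface. World frame = base frame: x ahead of the robot, y to its left, z up, the work surface at z = 0. Lengths are in mm, angles in rad, forces in N, time in s.
With the tool pointing down it reaches from about 300 to 750 mm from the base axis. Payload 8.5 kg.
Tool frame: the origin (TCP) lies on the centre line of the jaws, within the pads' length; the fingertips stand 14 mm ahead of it and the grasp point (between the pads) lies 5 mm behind it (r.tcp_to_tips is the distance from the TCP to the fingertips, in mm); z points along the fingers, y is the line along which they close (so a half turn about z gives the same grasp; the last joint's range is limited). The gripper opens to 88 mm and grips with 3 to 60 N. Pads are 18 mm wide; open, the fingers measure 123 mm over their backs; the gripper's body (75 mm by 187 mm) begins 45 mm behind the grasp point.
Start: joints at [-1.506, 0.381, 1.297, -0, 1.464, -0.215], TCP at [151.885, -528.594, 252.748] pointing down, gripper open.
Joint ranges: [-3.11, 3.11], [-0.89, 2.33], [0.22, 2.48], [-1.42, 4.56], [0.17, 2.85], [-2.88, 2.88]. Speed limits (rad/s): [2.39, 2.39, 3.14, 3.14, 3.14, 3.14].

## Interface

Orientations are given as a unit quaternion [x, y, z, w].
In Python, from rig import r gives the robot as it stands. The module is installed in compiled form; this text tells all that it offers.
- The arm moves only by the tool servo_tool, never from a script. Its argument "deltas" is a list of rows, each a list of 4 numbers: the shift along the world's x, y, z in cm, then the turn about the world's z in degrees. In form: [[tx, ty, tz, twist], ...]. A call has 1 to 12 rows; each row shifts and turns the commanded pose from where the row before left it; what a row does not reach is not made up. A row lasts 1/10 s, in which the tool goes at most 50 mm and 8.59 degrees, less where a joint would pass 70% of its speed; a pose out of reach is approached as far as the arm can. A call with a gripper value outside its range is refused whole. "gripper" is the finger opening in cm, from 0 to 8.81, set as the call begins (left out, the last holds). The fingers move at their own pace and stop on an object; "force" is the grip in N (left out, the last holds). Time passes only in rows, so rows that do not move let the fingers close. It gives the time, the measured TCP pose, the force, the opening and the grip force at its end, in the units of the state.
- r.get_obs(): the state, without advancing time (a new reading comes with each control period).
- r.grab_frame(name): name is "scene" or "side" or "wrist"; returns a dict with "color" (384x512x3 uint8, red, green, blue), "depth" (384x512 float32, mm along the optical axis (not along the pixel's ray), 0 where there is no reading), "fx", "fy", "cx", "cy" (pixels), "world_to_cam" (4x4, takes a point from world to camera coordinates). Camera axes: x right, y down, z forward; pixel columns grow to the right and rows downward; lengths in mm; the calibration is good to about 2 mm. A picture is of the moment at which its call begins.
- r.job_done(): hands the job in; it is judged then, once.
Trained networks look in a picture, given as the dict that the camera call returned (one of the last four; its "shot" number tells which), for a name from the list of things; names that differ only in an ending like _2 or _b are one class to them, and where a whole thing is asked for, a point or a joint stands for the part that bears it (a point fixed in the world has none). Each returns a list of dicts, best first, with "score" (0 to 1); they miss things now and then, are a little off and sometimes report something else, mostly with a low value. They report only what shows in the picture. A call takes as long as a camera call. They do not tell look-alikes from the thing itself.
- r.silhouettes(query, picture): "mask" (384x512 bool, what is visible of it) and "rect" ([left, top, right, bottom] in pixels, round what is visible of it).
- r.tip_of(query, picture): "centre" ([column, row] in pixels: a listed point, or the origin of a listed thing).
The state is a dict: "time_s": time; "qpos": joint angles; "qvel": joint speeds; "tau": joint torques, N m; "eef_pos": TCP position; "orientation": TCP orientation; "ft_force": force on the tool from outside, world axes, zero at the start; "wrist_torque": the same for the moment, N m; "opening": finger opening in mm; "grasp_force": force on a finger pad.
Only numpy, scipy, OpenCV 4.12 (cv2) and the standard library are available. Lean on these libraries where they do the work, as an engineer would, in place of code of your own. Each camera call takes 0.05 s, during which the arm holds its last target. There are 200 camera calls.

## Working session

There is one attempt and no reset: what is moved stays moved. The work goes in short steps, Python scripts to look and compute and a tool call to move; the robot and the scene stay as the last step left them, time stands still between calls to the robot, and variables do not carry over. Pictures are saved under pics/ and viewed, at most 10 in all, crops included, and the job is handed in when it is done.

Besides the shell and the picture viewer there is one more tool, called after "Request:" by a JSON object that holds its "op" and its "data", one argument or row to a line. servo_tool: Moves the arm, as the interface text tells. Its arguments: {"type":"object","properties":{"deltas":{"type":"array","items":{"type":"array","items":{"type":"number"}}},"gripper":{"type":"number"},"force":{"type":"number"}},"required":["deltas"]}

```bash
mkdir -p pics; cat > h.py <<'E'
import numpy as np, cv2
from rig import r
def save(p,n): cv2.imwrite('pics/'+n,cv2.cvtColor(p['color'],cv2.COLOR_RGB2BGR))
def ray(p,uv):
    T=np.linalg.inv(p['world_to_cam']); d=np.array([(uv[0]-p['cx'])/p['fx'],(uv[1]-p['cy'])/p['fy'],1.])
    return T[:3,3],T[:3,:3]@d
def atz(p,uv,z):
    o,d=ray(p,uv); return o+d*(z-o[2])/d[2]
def px(p,X):
    c=p['world_to_cam']@np.append(X,1); return np.array([c[0]/c[2]*p['fx']+p['cx'],c[1]/c[2]*p['fy']+p['cy']])
E
python3 - <<'E'
from h import *
Z=dict(cup=62,red_well=86,blue_well=86,probe_tip=94,probe_cap=215,reagent_jar=0,beaker=0,amber_bottle=0,well_plate=0,stage=0)
ims=[]
for n in ['scene','side']:
    p=r.grab_frame(n); ims.append(p['color'])
    for q,z in Z.items():
        for t in r.tip_of(q,p)[:3]: print(n,q,round(t['score'],2),np.round(t['centre']),np.round(atz(p,t['centre'],z)[:2],1))
cv2.imwrite('pics/a.png',cv2.cvtColor(np.vstack(ims),cv2.COLOR_RGB2BGR)[:, :][:768]) 
cv2.imwrite('pics/b.png',cv2.resize(cv2.cvtColor(np.hstack(ims),cv2.COLOR_RGB2BGR),(800,300)))
save(p,'side.png'); cv2.imwrite('pics/scene.png',cv2.cvtColor(ims[0],cv2.COLOR_RGB2BGR))
print(r.get_obs())
E
```

```text
scene cup 0.79 [226. 186.] [511.2  93.4]
scene red_well 0.96 [253. 194.] [607.7  85.6]
scene blue_well 0.64 [246. 214.] [623.5  13.8]
scene probe_cap 0.5 [266. 161.] [634.3 111.4]
scene reagent_jar 0.98 [299. 160.] [643.8 348.7]
scene reagent_jar 0.86 [331. 154.] [730.9 423.5]
scene reagent_jar 0.75 [325. 178.] [753.  311.5]
scene beaker 0.87 [199. 238.] [508.9 -67.5]
scene amber_bottle 0.79 [228. 259.] [620.  -89.2]
scene amber_bottle 0.79 [207. 283.] [ 606.7 -180.8]
scene amber_bottle 0.73 [246. 288.] [ 704.8 -146.1]
scene well_plate 0.6 [257. 221.] [633.6  59.8]
scene stage 0.8 [261. 212.] [628.4  97.9]
side cup 0.96 [282. 234.] [504.3  88.6]
side red_well 0.78 [250. 215.] [605.8  79. ]
side blue_well 0.85 [255. 194.] [622.5   3.4]
side probe_tip 0.16 [301. 207.] [480.8   2.6]
side probe_cap 0.47 [236. 184.] [637.4  95.7]
side reagent_jar 0.87 [168. 276.] [753.2 304.9]
side reagent_jar 0.76 [153. 309.] [736.2 409.4]
side reagent_jar 0.62 [194. 301.] [649.7 344.2]
side beaker 0.63 [301. 205.] [506.6 -82.5]
side amber_bottle 0.9 [248. 174.] [ 712.3 -139.4]
side amber_bottle 0.83 [27
[... 161 characters left out ...]
]
{'time_s': 1.1, 'qpos': array([-1.50631505e+00,  3.80581768e-01,  1.29740679e+00, -2.86700293e-05,
        1.46360171e+00, -2.15297519e-01]), 'qvel': array([-0.00017251, -0.00088178, -0.00077045, -0.00071379,  0.00212311,
        0.00200519]), 'tau': array([-1.86579287e-03, -4.37810540e+01, -2.24728793e+01,  7.13217678e-02,
        3.13389651e-02, -8.60089898e-06]), 'eef_pos': array([ 151.86952904, -528.59153799,  252.75590417]), 'orientation': array([ 9.90231210e-01,  1.39435113e-01, -1.43023480e-05,  1.19027964e-07]), 'ft_force': array([-0.45119773, -0.21250014,  0.94076779]), 'wrist_torque': array([ 0.02112111,  0.02491656, -0.04463445]), 'grasp_force': 0.0, 'opening': 88.6207056481457}
```

View pics/scene.png

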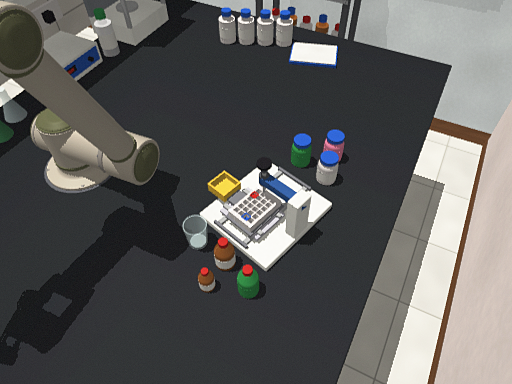

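View pics/side.png

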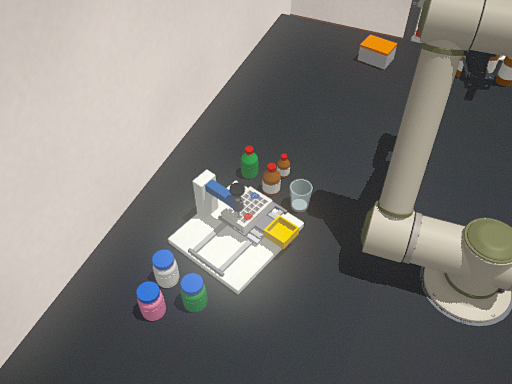

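The scene picture shows the yellow cup at (225,186), the plate at (252,210), the cap at (265,166) and the beaker at (196,233). The candidates are:
- **Amber bottles:** large at (224,254), small at (206,280), and a green one at (248,284).
- **Jars:** white at (328,168), green at (301,150), pink at (334,145).

I choose the large amber bottle and the white jar. The stand yaw is roughly -16°. Next I move above the stand for a close wrist view.

Request:
{"op": "servo_tool", "data": {
  "deltas": [
    [2,4,1,-2],
    [2,4,1,-2],
    [2,4,1,-2],
    [2,4,1,-2],
    [2,4,1,-2],
    [2,4,1,-2],
    [2,4,1,-2],
    [2,4,1,-2],
    [2,4,1,-2],
    [2,4,1,-2],
    [2,4,1,-2],
    [2,4,1,-2]
  ],
  "gripper": 0
}}

```text
time_s: 2.3
eef_pos: [392.2, -46.7, 373.4]
orientation: [0.998, -0.07, 0.0, 0.0]
ft_force: [-0.2, 0.3, 0.1]
opening: 0.2
grasp_force: 0.0
```

Request:
{"op": "servo_tool", "data": {
  "deltas": [
    [2,4,1,-3],
    [2,4,1,-3],
    [2,3,1,-2],
    [0,0,0,0]
  ]
}}

```text
time_s: 2.7
eef_pos: [453.2, 64.2, 403.3]
orientation: [0.991, -0.137, 0.001, -0.0]
ft_force: [-0.8, -0.0, -0.3]
opening: 0.6
grasp_force: 0.0
```

```bash
cat > look.py <<'E'
from h import *
import sys
Z=dict(cup=62,red_well=86,blue_well=86,probe_tip=94,probe_cap=215,well_plate=0,stage=0,reagent_jar=0,beaker=0,amber_bottle=0)
p=r.grab_frame('wrist')
for q,z in Z.items():
    for t in r.tip_of(q,p)[:2]:
        u=np.round(t['centre']).astype(int); 
        print(q,round(t['score'],2),np.round(t['centre'],1),np.round(atz(p,t['centre'],z)[:2],1))
save(p,sys.argv[1]); np.savez('last.npz',**p)
o=r.get_obs(); print(o['time_s'],o['eef_pos'],o['orientation'],o['qpos'],o['ft_force'])
E
python3 look.py w1.png
```

```text
cup 0.77 [236.7 131.9] [504.2  84.7]
cup 0.16 [210.5  60.9] [621.4  93. ]
red_well 0.89 [215.5  64.6] [609.1  84.9]
blue_well 0.92 [263.6  36.8] [626.    4.7]
blue_well 0.27 [207.1  59.7] [619.1  95. ]
probe_cap 0.91 [174.1  24.8] [630.7 103.8]
well_plate 0.75 [234.2 129.3] [508.6  92.9]
well_plate 0.61 [233.4  57.3] [629.8  57.6]
stage 0.71 [208.   62.2] [634.4 104. ]
stage 0.61 [72.6 24.8] [755.7 312.9]
reagent_jar 0.96 [26.6 52.4] [737.7 411.3]
reagent_jar 0.66 [79.5 90.5] [653.1 347.8]
beaker 0.7 [321.7 101.7] [512.5 -78.8]
amber_bottle 0.86 [323.3  36.9] [ 618.3 -104.7]
amber_bottle 0.62 [369.5  28. ] [ 610.1 -185.5]
3.25 [451.76118854  61.01705814 402.79577396] [ 9.90256309e-01 -1.39256737e-01  5.79980176e-05 -1.70585210e-06] [-1.26444243e-01  1.41126085e-01  1.20700621e+00  1.91993017e-06
  1.79334433e+00  1.72377410e+00] [ 0.25638956  0.27653457 -0.58248685]
```

View pics/w1.png

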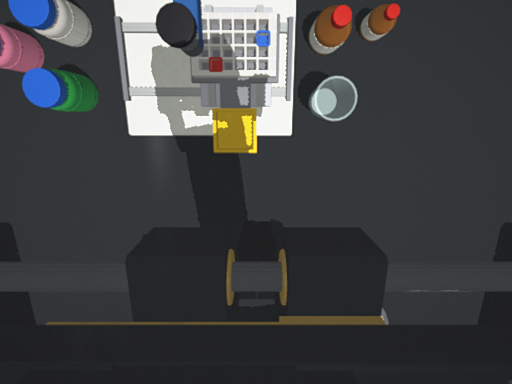

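The wrist view shows the base front edge level from (127,136) to (293,136), so the tool is aligned with the stand at yaw of about -16°. The cup is at (235,131), red at (215,64), blue at (263,38) and the cap at (178,25). I move forward for a better view and fit the pose.

Request:
{"op": "servo_tool", "data": {
  "deltas": [
    [4,0.5,0,0],
    [4,0.5,0,0],
    [2,0.5,0,0],
    [0,0,0,0],
    [0,0,0,0]
  ]
}}

```text
time_s: 3.75
eef_pos: [551.6, 76.3, 402.5]
orientation: [0.99, -0.139, -0.0, 0.0]
ft_force: [0.2, 0.1, 0.1]
opening: 0.1
grasp_force: 0.0
```

```bash
python3 look.py w2.png; python3 - <<'E'
from h import *
p=dict(np.load('last.npz')); print(np.linalg.inv(p['world_to_cam'])[:3,2:4])
c=p['color'].astype(int)
E
```

```text
cup 0.67 [259.3 178.9] [513.1  81.7]
cup 0.41 [214.4 116.6] [636.  124.9]
red_well 0.83 [241.8 127. ] [607.6  84.4]
blue_well 0.57 [286.7 101.7] [625.3   5.8]
probe_cap 0.85 [216.2 112.3] [632.9 100. ]
well_plate 0.61 [258.8 110. ] [627.3  49.7]
well_plate 0.54 [232.4 114.2] [633.7  99.6]
stage 0.71 [231.4 112.8] [636.6 100.6]
reagent_jar 0.9 [100.2  83.9] [751.3 316.7]
reagent_jar 0.89 [106.2 142.1] [651.  349.3]
beaker 0.7 [340. 150.] [512.  -81.9]
beaker 0.4 [230.8 114.9] [633.3 102.9]
amber_bottle 0.86 [351.3  30.8] [ 710.9 -142.3]
amber_bottle 0.74 [341.1  93.1] [ 614.4 -104.7]
4.3 [551.77493157  76.36641022 402.84715821] [ 9.90299636e-01 -1.38948277e-01  8.08078112e-05 -1.92042474e-05] [-7.50193377e-02  3.39494413e-01  9.39211644e-01  2.91652479e-05
  1.86272284e+00  1.77458401e+00] [-0.3528534  -0.29277644  0.11884163]
[[-2.46684341e-01  6.14491376e+02]
 [ 7.00710923e-02  5.85690643e+01]
 [-9.66559299e-01  5.35096818e+02]]
```

View pics/w2.png

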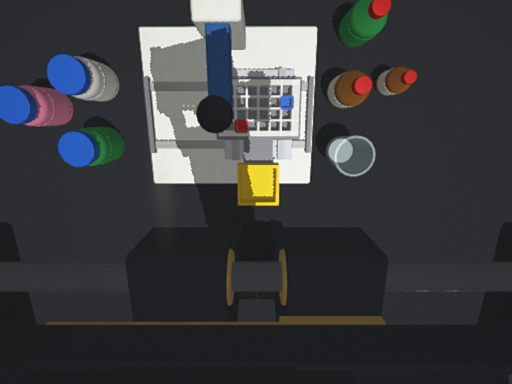

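The view shows base corners near (140,28), (317,27), (310,183) and (153,184). The cap is at (215,114), red at (241,126), blue at (287,102), and the cup at (258,184). I fit the stand and the slides from these.

```bash
cat > fit.py <<'E'
from h import *
from scipy.optimize import least_squares
p=dict(np.load('last.npz')); c=p['color']; hsv=cv2.cvtColor(c,cv2.COLOR_RGB2HSV)
def biggest(m,k=0):
    n,l,s,ce=cv2.connectedComponentsWithStats(m.astype(np.uint8)); i=1+np.argmax(s[1:,4]); return l==i
w=(hsv[...,2]>150)&(hsv[...,1]<50); w=biggest(w)
hull=cv2.convexHull(np.argwhere(w)[:,::-1].astype(np.int32))
# column top sticks out above: fit lines to left, bottom, right hull/mask edges
ys=range(45,178); L=np.array([(np.where(w[y])[0].min()-.5,y) for y in ys]); R=np.array([(np.where(w[y])[0].max()+.5,y) for y in ys])
xs=[x for x in range(160,305) if not 232<x<284]; B=np.array([(x,np.where(w[:,x])[0].max()+.5) for x in xs])
T=np.array([(x,np.where(w[:,x])[0].min()-.5) for x in list(range(146,186))+list(range(252,312))])
W=lambda A:np.array([atz(p,a,24)[:2] for a in A])
L,R,B,T=map(W,(L,R,B,T))
def res(q):
    cs,sn=np.cos(q[2]),np.sin(q[2]); f=lambda A:(A-q[:2])@np.array([[cs,-sn],[sn,cs]])
    return np.r_[f(L)[:,1]-150,f(R)[:,1]+150,f(B)[:,0]+125,f(T)[:,0]-145]
s=least_squares(res,[635,100,-.28],loss='soft_l1'); q=s.x; e=s.fun
i=np.cumsum([len(L),len(R),len(B)]); print('stage',q[:2],np.degrees(q[2]),[round(float(np.median(z)),2) for z in np.split(e,i)])
cs,sn=np.cos(q[2]),np.sin(q[2]); S=lambda P:np.array([[cs,sn],[-sn,cs]])@(np.array(P)[:2]-q[:2])
h=hsv[...,0]
k=np.s_[:210,:]
for n,m,z in [('red',((h<8)|(h>172))&(hsv[...,1]>120)&(hsv[...,2]>60),86),('blue',(h>105)&(h<125)&(hsv[...,1]>120)&(hsv[...,2]>60),86),('cup',(h>20)&(h<32)&(hsv[...,1]>120)&(hsv[...,2]>100),84),('cap',(hsv[...,2]<60),215)]:
    sub=np.zeros_like(m); a={'red':(95,145,225,262),'blue':(85,120,272,305),'cup':(150,215,225,290),'cap':(90,135,195,234)}[n]
    sub[a[0]:a[1],a[2]:a[3]]=m[a[0]:a[1],a[2]:a[3]]; m=biggest(sub); yx=np.argwhere(m); 
    lo,hi=yx.min(0)-.5,yx.max(0)+.5; u=((lo+hi)/2)[::-1]; P=atz(p,u,z)
    print(n,lo[::-1],hi[::-1],'world',P[:2].round(1),'stand',S(P).round(1))
    if n=='cup': print('edges', S(atz(p,[u[0],lo[0]],84)).round(1),S(atz(p,[u[0],hi[0]],84)).round(1),S(atz(p,[lo[0],u[1]],84)).round(1))
E
python3 fit.py
```

```text
Traceback (most recent call last):
  File "fit.py", line 10, in <module>
    xs=[x for x in range(160,305) if not 232<x<284]; B=np.array([(x,np.where(w[:,x])[0].max()+.5) for x in xs])
                                                                    ~~~~~~~~~~~~~~~~~~~~~~~^^
ValueError: zero-size array to reduction operation maximum which has no identity
```

```bash
python3 - <<'E'
s=open('fit.py').read()
s=s.replace("w=biggest(w)","w[:, :128]=0; w[:, 326:]=0; w[205:]=0; w=cv2.morphologyEx(w.astype(np.uint8),cv2.MORPH_CLOSE,np.ones((25,25)))>0")
s=s.replace("not 232<x<284","not 200<x<290").replace("range(252,312)","range(254,312)")
open('fit.py','w').write(s)
E
python3 fit.py
```

```text
stage [630.49498972 102.74193165] -15.92244874792382 [-9.18, 1.39, 0.56, -0.61]
red [234.5 119.5] [247.5 132.5] world [609.5  85.2] stand [-15.4 -22.7]
blue [279.5  94.5] [292.5 108.5] world [625.8   6.8] stand [ 21.8 -93.5]
cup [237.5 162.5] [279.5 205.5] world [509.7  84.3] stand [-111.1  -50.8]
edges [-74.4 -50.8] [-149.4  -50.9] [-111.1  111.8]
cap [195.5  94.5] [233.5 132.5] world [632.2 102.3] stand [1.8 0. ]
```

Request:
{"op": "servo_tool", "data": {
  "deltas": [
    [-0.5,0,-1,8.5],
    [-0.5,0,-1,8.5],
    [-0.5,0,-1,8.5],
    [-0.5,0.1,-1,8.5],
    [-0.5,0.1,-1,8.5],
    [-0.5,0.1,-1,8.5],
    [-0.5,0.2,-1,8.5],
    [-0.5,0.2,-1,8.5],
    [-0.2,0.1,-1,8.5],
    [0,0,-1,8.5],
    [0,0,0,8.5],
    [0,0,0,8.5]
  ]
}}

```text
time_s: 5.5
eef_pos: [509.8, 84.4, 302.5]
orientation: [0.729, 0.684, -0.0, -0.0]
ft_force: [-0.1, 1.4, 1.0]
opening: 0.1
grasp_force: 0.0
```

Request:
{"op": "servo_tool", "data": {
  "deltas": [
    [0,0,0,8.5],
    [0,0,0,8.5],
    [0,0,0,8.5],
    [0,0,0,8.5],
    [0,0,0,8.5],
    [0,0,0,8.5],
    [0,0,0,8.5],
    [0,0,0,8.5],
    [0,0,0,8.5],
    [0,0,0,1.6],
    [0,0,0,0]
  ]
}}

```text
time_s: 6.6
eef_pos: [509.9, 84.4, 302.8]
orientation: [0.139, 0.99, -0.0, 0.0]
ft_force: [-0.8, 0.1, 1.0]
opening: 0.1
grasp_force: 0.0
```

```bash
sed -i 's/ys=range(45,178)/ys=list(range(38,70))+list(range(158,178))/' fit.py; python3 fit.py; python3 -c "
from h import *
o=r.get_obs();print(o['eef_pos'],o['orientation'],o['qpos'],o['ft_force'])"
```

```text
stage [630.58606601 103.05949311] -15.931814272790843 [-0.96, 0.95, 0.55, -0.62]
red [234.5 119.5] [247.5 132.5] world [609.5  85.2] stand [-15.4 -23. ]
blue [279.5  94.5] [292.5 108.5] world [625.8   6.8] stand [ 21.9 -93.9]
cup [237.5 162.5] [279.5 205.5] world [509.7  84.3] stand [-111.1  -51.2]
edges [-74.4 -51.1] [-149.4  -51.3] [-111.1  111.5]
cap [195.5  94.5] [233.5 132.5] world [632.2 102.3] stand [ 1.8 -0.3]
[509.88916835  84.40257871 302.75572818] [ 1.39330048e-01  9.90245998e-01 -1.68666987e-06  4.12137904e-05] [-6.53058818e-02  2.89585640e-01  1.28979245e+00 -9.49778987e-06
  1.56213261e+00 -1.35653246e+00] [-0.80519051  0.09906571  0.9705884 ]
```

Request:
{"op": "servo_tool", "data": {
  "deltas": [
    [0,0,-4,0],
    [0,0,-4,0],
    [0,0,-4,0],
    [0,0,-4,0],
    [0,0,-3,0],
    [0,0,-2,0],
    [0,0,-0.8,0],
    [0,0,0,0]
  ]
}}

```text
time_s: 7.4
eef_pos: [509.8, 84.4, 84.3]
orientation: [0.139, 0.99, -0.0, -0.001]
ft_force: [-0.1, -0.6, 0.2]
opening: 0.5
grasp_force: 0.0
```

Request:
{"op": "servo_tool", "data": {
  "deltas": [
    [0.055,0.193,0,0],
    [0.055,0.193,0,0],
    [0.055,0.193,0,0],
    [0.055,0.193,0,0],
    [0.055,0.193,0,0],
    [0.055,0.193,0,0],
    [0.055,0.193,0,0],
    [0.055,0.193,0,0],
    [0.055,0.193,0,0],
    [0.055,0.193,0,0]
  ]
}}

```text
time_s: 8.4
eef_pos: [515.3, 103.6, 84.7]
orientation: [0.138, 0.99, -0.0, -0.0]
ft_force: [-1.2, -3.3, -0.7]
opening: 0.6
grasp_force: 1.7
```

Request:
{"op": "servo_tool", "data": {
  "deltas": [
    [0.055,0.193,0,0],
    [0.055,0.193,0,0],
    [0.055,0.193,0,0],
    [0.055,0.193,0,0],
    [0.055,0.193,0,0],
    [0.055,0.193,0,0],
    [0.055,0.193,0,0],
    [0.04,0.144,0,0],
    [0,0,0,0]
  ]
}}

```text
time_s: 9.3
eef_pos: [519.7, 119.0, 84.7]
orientation: [0.138, 0.99, 0.0, 0.0]
ft_force: [-0.7, -0.9, 0.4]
opening: 0.5
grasp_force: 0.5
```

Request:
{"op": "servo_tool", "data": {
  "deltas": [
    [0.39,-0.11,0,0],
    [0.39,-0.11,0,0],
    [0.39,-0.11,0,0],
    [0.39,-0.11,0,0],
    [0.29,-0.08,0,0],
    [0.29,-0.08,0,0],
    [0.29,-0.08,0,0],
    [0.29,-0.08,0,0],
    [0.29,-0.08,0,0],
    [0.2,-0.055,0,0],
    [0.2,-0.055,0,0],
    [0,0,0,0]
  ]
}}

```text
time_s: 10.5
eef_pos: [554.1, 109.0, 84.7]
orientation: [0.138, 0.99, -0.0, 0.0]
ft_force: [-1.0, -0.5, 0.8]
opening: -0.2
grasp_force: 0.5
```

```bash
python3 -c "
from h import *
o=r.get_obs();print(o['eef_pos'],o['ft_force'],o['time_s'])
a=np.radians(-15.93);d=o['eef_pos'][:2]-[630.9,103.1];print(d@[np.cos(a),np.sin(a)],d@[-np.sin(a),np.cos(a)])"
```

```text
[554.13836947 108.96742648  84.6966024 ] [-0.97275257 -0.45619518  0.76227355] 10.5
-75.42419989669408 -15.42610403128953
```

Request:
{"op": "servo_tool", "data": {
  "deltas": [
    [-0.75,-0.3,0,0],
    [-0.55,-0.2,0,0],
    [0,0,2,0],
    [0,0,4,0],
    [0,0,4,0],
    [0,0,4,0],
    [0,0,2.6,0],
    [0,0,0,0]
  ]
}}

```text
time_s: 11.3
eef_pos: [541.5, 104.0, 254.5]
orientation: [0.138, 0.99, 0.0, 0.004]
ft_force: [-0.0, -0.5, -0.0]
opening: 0.5
grasp_force: 0.0
```

Request:
{"op": "servo_tool", "data": {
  "deltas": [
    [2,1.5,0,0],
    [3,2.5,0,0],
    [3,2.5,0,0],
    [3,2.5,0,0],
    [3,2.5,0,0],
    [3,2.5,0,0],
    [2,1.2,0,0],
    [0,0,0,0],
    [0,0,0,0]
  ]
}}

```text
time_s: 12.2
eef_pos: [730.6, 255.9, 248.8]
orientation: [0.138, 0.99, -0.0, -0.001]
ft_force: [-0.2, -0.5, 0.9]
opening: 0.4
grasp_force: 0.0
```

```bash
python3 look.py w3.png; python3 -c "
import cv2;i=cv2.imread('pics/w3.png');cv2.imwrite('pics/w3b.png',cv2.resize(i,(800,600),interpolation=cv2.INTER_CUBIC))"
```

```text
cup 0.82 [64.1 35. ] [530.5 102.7]
blue_well 0.8 [ 27.7 169.1] [650.6  18.6]
probe_tip 0.69 [ 88.2 132.6] [633.6 103.6]
well_plate 0.93 [110.4 147.5] [649.4  68.9]
stage 0.95 [128.8 126.5] [630.  104.4]
reagent_jar 0.88 [363.2 139.8] [734.4 407.5]
reagent_jar 0.87 [300.6 172. ] [754.7 314.3]
amber_bottle 0.16 [298.2 170.3] [751.4 311.6]
12.75 [730.66197186 256.0802586  250.92025519] [1.38067455e-01 9.90422824e-01 3.18990656e-05 8.62636576e-05] [ 1.84747139e-01  8.39093838e-01  4.51481360e-01  5.91992957e-06
  1.85083360e+00 -1.10902772e+00] [-0.1626234   0.68893738  0.00319088]
```

View pics/w3b.png

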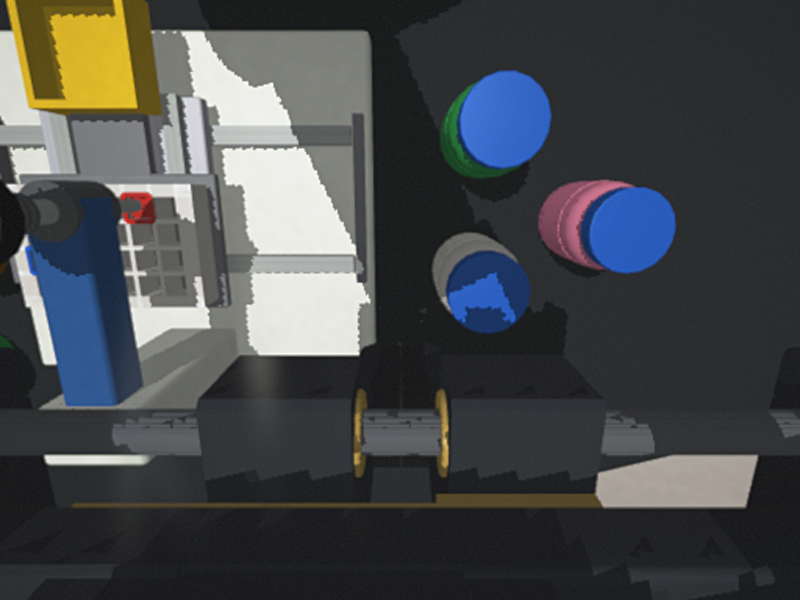

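The probe tip shows over the red well at about (130,207) in the enlarged picture, with the red rim around (137,208). I take a close crop to measure it.

```bash
python3 -c "
from h import *
p=dict(np.load('last.npz'))
i=cv2.imread('pics/w3.png')[105:175,50:150];cv2.imwrite('pics/c3.png',cv2.resize(i,None,fx=8,fy=8,interpolation=cv2.INTER_NEAREST))
d=p['depth'][125:142,66:104]; print(d[::2,::2].astype(int))
for n,q in (('tip',(630.9,103.1,94)),('mouth',(630.9,103.1,86))): print(n,px(p,q),(px(p,q)-[50,105])*8)
"
```

```text
[[230 233 236 238 239 286 287 286 286 285 286 286 286 286 286 286 286 286
  285]
 [229 231 233 237 239 307 286 287 271 274 276 290 290 291 291 286 289 293
  296]
 [229 231 233 235 239 241 262 265 267 270 273 277 279 291 291 288 287 292
  295]
 [229 231 233 235 238 240 260 263 266 269 273 277 279 292 291 287 289 292
  296]
 [228 230 233 235 237 240 261 264 266 268 273 276 280 291 291 288 287 291
  296]
 [229 232 234 236 239 241 262 266 270 273 293 291 292 294 292 288 289 291
  295]
 [229 231 233 235 238 241 309 289 290 295 294 292 293 293 294 288 289 291
  295]
 [228 230 233 234 240 242 302 290 290 294 294 293 295 293 293 295 289 291
  296]
 [229 229 232 235 239 243 291 291 290 291 289 291 291 291 290 289 290 291
  292]]
tip [ 86.61120017 130.14790311] [292.88960135 201.18322486]
mouth [ 91.16508649 129.85056174] [329.32069189 198.80449396]
```

View pics/c3.png

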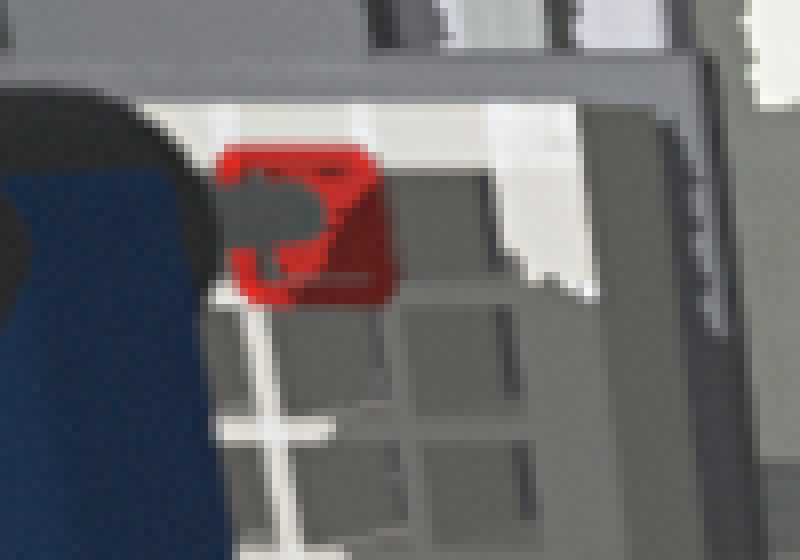

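```bash
cat > off.py <<'E'
from h import *
import sys
a=np.radians(-15.93); M=np.array([[np.cos(a),np.sin(a)],[-np.sin(a),np.cos(a)]])
def off(p,tip,well):
    t=atz(p,tip,94);w=atz(p,well,86); return M@(w-t)[:2], M@(t[:2]-[630.9,103.1])
E
python3 -c "
from off import *
p=dict(np.load('last.npz'))
f=lambda u,v:(50+u/8-.5,105+v/8-.5)
print(p['fx'],off(p,f(298,212),f(315,226)), off(p,f(298,212),f(309,226)))
# projected grid: carrier/cross hypotheses
for dx,dy in((0,0),(2,-2.6)):
  for X,Y in((-9,9),(9,9),(9,-9),(-9,-9),(27,9),(27,-9),(-9,27)):
    w=np.append(M.T@[X+dx,Y+dy]+[630.9,103.1],86); print(dx,X,Y,((px(p,w)+.5-[50,105])*8).round())
o=r.get_obs();print(M@(o['eef_pos'][:2]-[630.9,103.1]))
"
```

```text
273.6614772247249 (array([ 2.14663017, -2.88963949]), array([0.85607566, 0.00959421])) (array([ 2.14794071, -3.68419314]), array([0.85607566, 0.00959421]))
0 -9 9 [392. 133.]
0 9 9 [411. 272.]
0 9 -9 [276. 272.]
0 -9 -9 [254. 132.]
0 27 9 [430. 408.]
0 27 -9 [297. 407.]
0 -9 27 [529. 133.]
2 -9 9 [374. 148.]
2 9 9 [394. 287.]
2 9 -9 [259. 287.]
2 -9 -9 [237. 148.]
2 27 9 [413. 422.]
2 27 -9 [280. 422.]
2 -9 27 [511. 148.]
[ 53.94350387 174.48641477]
```

Request:
{"op": "servo_tool", "data": {
  "deltas": [
    [-2,-1.5,0,0],
    [-3.5,-2.8,0,0],
    [-3.5,-2.8,0,0],
    [-3.5,-2.8,0,0],
    [-3.5,-2.8,0,0],
    [-2.5,-2,0,0],
    [-1.44,-0.87,0,0],
    [0,0,0,0]
  ]
}}

```text
time_s: 13.55
eef_pos: [530.1, 99.6, 251.6]
orientation: [0.139, 0.99, -0.0, 0.0]
ft_force: [0.1, -1.3, -0.7]
opening: 0.1
grasp_force: 0.0
```

Request:
{"op": "servo_tool", "data": {
  "deltas": [
    [0,0,-3,0],
    [0,0,-4,0],
    [0,0,-4,0],
    [0,0,-3,0],
    [0,0,-2,0],
    [0,0,-0.7,0],
    [0,0,0,0]
  ]
}}

```text
time_s: 14.25
eef_pos: [531.7, 100.8, 83.2]
orientation: [0.138, 0.99, -0.0, -0.001]
ft_force: [0.1, 0.7, 0.3]
opening: 0.7
grasp_force: 0.0
```

```bash
cat > s.py <<'E'
from off import *
o=r.get_obs();print(o['time_s'],o['eef_pos'],'stand',M@(o['eef_pos'][:2]-[630.9,103.1]),'F',M@o['ft_force'][:2],o['ft_force'][2])
E
python3 s.py
```

```text
14.25 [531.72848758 100.7803299   83.15800625] stand [-94.7264385 -29.4494753] F [-0.08644697  0.6632221 ] 0.2975434017110685
```

Request:
{"op": "servo_tool", "data": {
  "deltas": [
    [0.08,0.29,0,0],
    [0.08,0.29,0,0],
    [0.08,0.29,0,0],
    [0.08,0.29,0,0],
    [0.05,0.16,0,0],
    [0.05,0.16,0,0],
    [0.045,0.155,0,0],
    [0,0,0,0]
  ]
}}

```text
time_s: 15.05
eef_pos: [536.0, 116.8, 83.8]
orientation: [0.138, 0.99, -0.0, 0.0]
ft_force: [-2.3, -1.5, 2.2]
opening: 0.4
grasp_force: 0.9
```

```bash
python3 s.py
```

```text
15.05 [536.00683754 116.81801819  83.8325582 ] stand [-95.01413487 -12.85342291] F [-1.78247015 -2.09879391] 2.221808318817298
```

Request:
{"op": "servo_tool", "data": {
  "deltas": [
    [-0.05,-0.19,0,0],
    [-0.38,0.11,0,0],
    [-0.38,0.11,0,0],
    [-0.38,0.11,0,0],
    [-0.38,0.11,0,0],
    [-0.2,0.055,0,0],
    [-0.2,0.055,0,0],
    [-0.2,0.055,0,0],
    [0,0,0,0]
  ]
}}

```text
time_s: 15.95
eef_pos: [514.4, 121.0, 83.8]
orientation: [0.138, 0.99, 0.0, 0.0]
ft_force: [2.0, 0.3, -1.5]
opening: 0.4
grasp_force: 1.0
```

```bash
python3 s.py
```

```text
15.95 [514.43346714 120.98160027  83.83714582] stand [-116.90178711  -14.77081834] F [1.79567526 0.87291949] -1.5299533100156062
```

Request:
{"op": "servo_tool", "data": {
  "deltas": [
    [0.6,-0.3,0,0],
    [0,0,3,0],
    [0,0,5,0],
    [0,0,5,0],
    [1,0.8,3.7,0],
    [3.5,2.4,0,0],
    [4,2.6,0,0],
    [4,2.6,0,0],
    [4,2.6,0,0],
    [3,2,0,0],
    [1.5,0.8,0,0],
    [0,0,0,0]
  ]
}}

```text
time_s: 17.15
eef_pos: [731.4, 256.6, 248.2]
orientation: [0.138, 0.99, -0.0, -0.001]
ft_force: [-0.2, -0.4, -0.1]
opening: 0.6
grasp_force: 0.0
```

Request:
{"op": "servo_tool", "data": {
  "deltas": [
    [0,0,0,0]
  ]
}}

```text
time_s: 17.25
eef_pos: [730.1, 255.6, 250.1]
orientation: [0.138, 0.99, -0.0, -0.001]
ft_force: [-0.2, 0.0, 0.1]
opening: 0.3
grasp_force: 0.0
```

```bash
python3 look.py w4.png; python3 s.py; python3 -c "
from off import *
p=dict(np.load('last.npz'))
u0,v0=(px(p,(630.9,103.1,90))-[40,28]).astype(int); u0=max(u0,0);v0=max(v0,0)
i=cv2.imread('pics/w4.png')[v0:v0+70,u0:u0+100];cv2.imwrite('pics/c4.png',cv2.resize(i,None,fx=8,fy=8,interpolation=cv2.INTER_NEAREST))
print(u0,v0)
f=lambda P:((px(p,P)+.5-[u0,v0])*8).round()
c=M.T@[.86,0]+[630.9,103.1]
print('tip',f((*c,94)),'mouth',f((*c,86)))
for X,Y in((-9,9),(9,9),(9,-9),(-9,-9),(27,9),(27,-9)): print(X,Y,f((*(c+M.T@[X,Y]),86)))
"
```

```text
cup 0.84 [66.  35.3] [530.5 103.7]
red_well 0.87 [ 88.9 131.1] [630.9  99.3]
red_well 0.61 [110.8 145.6] [651.4 115.5]
blue_well 0.75 [ 87.8 130.4] [630.   98.4]
blue_well 0.66 [ 29.3 163.9] [645.4  21.7]
probe_tip 0.45 [ 89.4 130.3] [631.3 104.8]
probe_cap 0.34 [ 88.7 134.3] [648.4 174.2]
well_plate 0.61 [111.  146.7] [648.3  69.3]
stage 0.93 [128.7 127. ] [630.2 103.2]
reagent_jar 0.98 [298.5 169.8] [750.9 312. ]
reagent_jar 0.76 [304.5  88.5] [647.5 345.1]
beaker 0.22 [127.1 125.5] [627.7 101.9]
17.8 [730.20710291 255.8549134  250.86965805] [ 1.38088040e-01  9.90419957e-01 -1.78522460e-05  2.53724715e-05] [ 1.84583937e-01  8.37786620e-01  4.54354984e-01 -5.19737262e-05
  1.84941427e+00 -1.10916529e+00] [-0.18290463  0.40953503 -0.4494802 ]
17.8 [730.20710291 255.8549134  250.86965805] stand [ 53.56795178 174.14487877] F [-0.28828278  0.34360745] -0.4494801968706811
49 102
tip [315. 238.] mouth [351. 235.]
-9 9 [409. 165.]
9 9 [428. 304.]
9 -9 [294. 304.]
-9 -9 [272. 165.]
27 9 [447. 439.]
27 -9 [314. 438.]
```

View pics/c4.png

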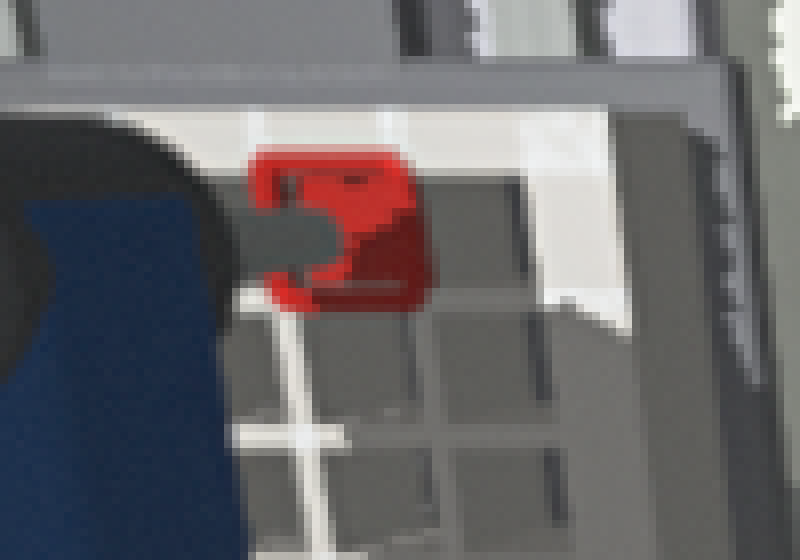

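The tip now stands within about 0.7 mm of the red well's centre. I move over the cap.

Request:
{"op": "servo_tool", "data": {
  "deltas": [
    [-1.5,-2.3,0,0],
    [-2.5,-4,0,0],
    [-2.5,-4,0,0],
    [-2,-3,0,0],
    [-1.35,-2,0,0],
    [0,0,-0.6,0],
    [0,0,-0.6,0],
    [0,0,-0.4,0],
    [0,0,0,0]
  ]
}}

```text
time_s: 18.7
eef_pos: [631.9, 103.9, 233.4]
orientation: [0.137, 0.991, -0.0, -0.001]
ft_force: [-0.5, 0.5, -0.2]
opening: 0.4
grasp_force: 0.0
```

```bash
python3 s.py; python3 -c "
from off import *
p=dict(np.load('last.npz')); np.savez('w4.npz',**p)
T=np.linalg.inv(p['world_to_cam']);v,u=np.mgrid[122:142,90:106];D=p['depth'][v,u]
P=np.stack([(u-p['cx'])/p['fx']*D,(v-p['cy'])/p['fy']*D,D,1+0*D],-1)@T.T
print(P[::2,:,2].round().astype(int))"
```

```text
18.7 [631.92905085 103.894662   233.38901315] stand [0.77142785 1.0465813 ] F [-0.64495371  0.37572496] -0.23267332413845254
[[ 88  87  86  88  87  86  87  88  87  86  88  88  86  87  86  86]
 [ 84  82  84  83  81  83  83  82  89  87  87  86  82  83  80  77]
 [ 83  82  83  82  83  83  82  84  88  87  87  87  83  82  81  79]
 [ 95  83  82  82  83  83  83  85  88  87  89  85  85  82  80  78]
 [ 98  95  84  84  83  84  83  84  85  87  88  86  85  82  81  79]
 [100  97  84  82  83  84  82  83  83  88  87  87  86  83  81  79]
 [ 96  95  82  84  83  83  84  83  82  86  87  87  86  84  82  81]
 [ 82  83  84  83  83  83  83  82  84  88  88  87  87  84  82  82]
 [ 86  88  88  87  88  86  87  87  86  88  88  88  87  88  86  85]
 [ 88  86  86  87  87  87  86  87  87  86  87  89  87  87  85  86]]
```

Request:
{"op": "servo_tool", "data": {
  "deltas": [
    [0,-0.08,-0.2,0],
    [0,0,-0.2,0],
    [0,0,-0.2,0],
    [0,0,-0.2,0],
    [0,0,-0.2,0],
    [0,0,-0.2,0],
    [0,0,-0.1,0],
    [0,0,0,0],
    [0,0,0,0]
  ]
}}

```text
time_s: 19.6
eef_pos: [631.9, 102.3, 221.9]
orientation: [0.138, 0.99, 0.0, 0.0]
ft_force: [0.9, 3.0, 3.3]
opening: 0.5
grasp_force: 1.8
```

```bash
python3 s.py
```

```text
19.6 [631.91586788 102.318273   221.94096659] stand [ 1.19141119 -0.47288902] F [0.07891029 3.09174955] 3.264989099203457
```

Request:
{"op": "servo_tool", "data": {
  "deltas": [
    [0,0,-0.1,0],
    [0,0,-0.1,0],
    [0,0,-0.05,0],
    [0,0,0,0],
    [0,0,0,0]
  ]
}}

```text
time_s: 20.1
eef_pos: [631.8, 102.2, 219.3]
orientation: [0.138, 0.99, 0.0, 0.0]
ft_force: [1.3, 3.1, 3.9]
opening: 0.4
grasp_force: 1.9
```

```bash
python3 s.py
```

```text
20.1 [631.84788559 102.18415398 219.30017265] stand [ 1.16285025 -0.62051617] F [0.39185513 3.3326257 ] 3.9254061386910966
```

Request:
{"op": "servo_tool", "data": {
  "deltas": [
    [0,0,-0.1,0],
    [0,0,-0.1,0],
    [0,0,-0.1,0],
    [0,0,0,0],
    [0,0,0,0]
  ]
}}

```text
time_s: 20.6
eef_pos: [631.9, 102.2, 217.0]
orientation: [0.138, 0.99, 0.0, 0.001]
ft_force: [0.1, 3.3, 7.4]
opening: 0.2
grasp_force: 3.9
```

```bash
python3 s.py
```

```text
20.6 [631.8761196  102.17653693 216.96814027] stand [ 1.1920906  -0.62009153] F [-0.83463322  3.16582963] 7.413175300602635
```

Request:
{"op": "servo_tool", "data": {
  "deltas": [
    [0,0,-0.06,0],
    [0,0,0,0],
    [0,0,0,0],
    [0,0,0,0],
    [0,0,0,0]
  ]
}}

```text
time_s: 21.1
eef_pos: [631.9, 102.2, 216.6]
orientation: [0.138, 0.99, 0.0, 0.001]
ft_force: [-0.0, 3.8, 9.0]
opening: 0.3
grasp_force: 4.6
```

```bash
python3 s.py
```

```text
21.1 [631.87237702 102.20822779 216.61757946] stand [ 1.17979379 -0.59064487] F [-1.04647576  3.61087667] 8.981071908027404
```

Request:
{"op": "servo_tool", "data": {
  "deltas": [
    [0,0,0.5,0],
    [0,0,1,0],
    [0,0,1.5,0],
    [0,0,0.4,0],
    [-2,0,0,0],
    [-3,0.1,0,0],
    [-3,0,0,0],
    [-2.2,0,0,0],
    [0,0,0,0],
    [0,0,-3,0],
    [0,0,-4,0],
    [0,0,-4,0]
  ]
}}

```text
time_s: 22.3
eef_pos: [530.5, 102.8, 138.2]
orientation: [0.138, 0.99, -0.0, 0.0]
ft_force: [0.9, 0.2, 0.3]
opening: 0.6
grasp_force: 0.0
```

Request:
{"op": "servo_tool", "data": {
  "deltas": [
    [0,0,-3,0],
    [0,0,-2,0],
    [0,0,-0.7,0],
    [0,0,0,0],
    [0,0,0,0]
  ]
}}

```text
time_s: 22.8
eef_pos: [530.5, 103.1, 83.4]
orientation: [0.138, 0.99, 0.0, 0.001]
ft_force: [0.1, 0.2, -0.7]
opening: 0.2
grasp_force: 0.0
```

```bash
python3 s.py
```

```text
22.8 [530.5480575  103.06422033  83.39983394] stand [-96.48838022 -27.57727552] F [0.08014511 0.21595883] -0.7041327113818444
```

Request:
{"op": "servo_tool", "data": {
  "deltas": [
    [0.165,0.577,0,0],
    [0.165,0.577,0,0],
    [0.165,0.577,0,0],
    [0.165,0.577,0,0],
    [0.165,0.577,0,0],
    [0.165,0.577,0,0],
    [0.165,0.577,0,0],
    [0.165,0.577,0,0],
    [0.165,0.577,0,0],
    [0.165,0.577,0,0],
    [0.165,0.577,0,0],
    [0.165,0.577,0,0]
  ]
}}

```text
time_s: 24.0
eef_pos: [549.8, 172.9, 82.6]
orientation: [0.138, 0.99, -0.0, 0.0]
ft_force: [0.4, -4.1, 3.8]
opening: 0.5
grasp_force: 2.1
```

Request:
{"op": "servo_tool", "data": {
  "deltas": [
    [0.11,0.385,0,0],
    [0.082,0.288,0,0],
    [0.082,0.288,0,0],
    [0.055,0.192,0,0],
    [0.055,0.192,0,0],
    [0.033,0.115,0,0],
    [0,0,0,0]
  ]
}}

```text
time_s: 24.7
eef_pos: [553.7, 187.2, 82.6]
orientation: [0.138, 0.99, 0.0, -0.0]
ft_force: [0.2, -2.3, 1.1]
opening: 0.4
grasp_force: 0.7
```

```bash
python3 s.py
```

```text
24.7 [553.71038287 187.2205085   82.5516742 ] stand [-97.31330674  59.70441586] F [ 0.84120373 -2.13037212] 1.0620078257657355
```

Request:
{"op": "servo_tool", "data": {
  "deltas": [
    [-0.055,-0.19,0,0],
    [-0.529,0.151,0,0],
    [-0.529,0.151,0,0],
    [-0.529,0.151,0,0],
    [-0.529,0.151,0,0],
    [-0.529,0.151,0,0],
    [-0.529,0.151,0,0],
    [-0.529,0.151,0,0],
    [-0.529,0.151,0,0],
    [-0.288,0.082,0,0],
    [-0.288,0.082,0,0],
    [-0.192,0.055,0,0]
  ]
}}

```text
time_s: 25.9
eef_pos: [503.0, 199.5, 82.7]
orientation: [0.138, 0.99, 0.0, 0.0]
ft_force: [3.3, -0.6, -1.4]
opening: 0.3
grasp_force: 1.6
```

Request:
{"op": "servo_tool", "data": {
  "deltas": [
    [-0.192,0.055,0,0],
    [-0.11,0.03,0,0],
    [0,0,0,0]
  ]
}}

```text
time_s: 26.2
eef_pos: [500.0, 200.3, 82.7]
orientation: [0.138, 0.99, 0.0, -0.0]
ft_force: [1.0, -0.4, -0.2]
opening: 0.5
grasp_force: 0.8
```

```bash
python3 s.py
```

```text
26.2 [499.97313759 200.29939859  82.66724831] stand [-152.5765881    57.53217493] F [ 1.11486676 -0.13777556] -0.16390763734985925
```

Request:
{"op": "servo_tool", "data": {
  "deltas": [
    [0.6,-0.2,0,0],
    [0,0,3,0],
    [0,0,5,0],
    [0,0,5,0],
    [1,0.2,3.8,0],
    [4,1,0,0],
    [4.5,1.2,0,0],
    [4.5,1.2,0,0],
    [4,1,0,0],
    [3,0.8,0,0],
    [1.5,0.4,0,0],
    [0,0,0,0]
  ]
}}

```text
time_s: 27.4
eef_pos: [732.3, 256.1, 248.2]
orientation: [0.138, 0.99, -0.0, -0.001]
ft_force: [-1.2, -1.2, 0.2]
opening: 0.2
grasp_force: 0.0
```

Request:
{"op": "servo_tool", "data": {
  "deltas": [
    [0,0,0,0]
  ]
}}

```text
time_s: 27.5
eef_pos: [730.8, 256.1, 250.0]
orientation: [0.138, 0.99, -0.0, -0.001]
ft_force: [-0.0, -0.0, -0.3]
opening: 0.5
grasp_force: 0.0
```

```bash
python3 look.py w5.png; python3 -c "
from off import *
p=dict(np.load('last.npz'))
u0,v0=(px(p,(630.9,103.1,90))-[40,28]).astype(int); u0=max(u0,0);v0=max(v0,0)
i=cv2.imread('pics/w5.png')[v0:v0+70,u0:u0+100];cv2.imwrite('pics/c5.png',cv2.resize(i,None,fx=8,fy=8,interpolation=cv2.INTER_NEAREST))
print(u0,v0)
f=lambda P:((px(p,P)+.5-[u0,v0])*8).round()
c=M.T@[.86,0]+[630.9,103.1]
print('tip',f((*c,94)),'mouth',f((*c,86)))
for X,Y in((-9,9),(9,9),(9,-9),(-9,-9),(27,9),(27,-9),(-9,27),(9,27)): print(X,Y,f((*(c+M.T@[X,Y]),86)))
T=np.linalg.inv(p['world_to_cam']);v,u=np.mgrid[v0+18:v0+38,u0+33:u0+54];D=p['depth'][v,u]
P=np.stack([(u-p['cx'])/p['fx']*D,(v-p['cy'])/p['fy']*D,D,1+0*D],-1)@T.T
print(P[::2,:,2].round().astype(int))"
```

```text
cup 0.43 [ 92.1 132.2] [630.8  88.7]
red_well 0.89 [154.7  95.4] [617.1 180. ]
red_well 0.71 [130.4 125.2] [638.  144.5]
blue_well 0.56 [ 89.  129.1] [629.8 100.7]
probe_tip 0.41 [ 86.8 130.6] [631.6 102.6]
well_plate 0.97 [161.5 119.1] [633.3 150.5]
stage 0.72 [160.1  95.4] [604.3 159.6]
stage 0.64 [127.6 124.1] [626.9 103.8]
reagent_jar 0.88 [299.5 167.7] [749.  314.6]
reagent_jar 0.67 [304.8  86.7] [646.1 346.5]
28.05 [731.08626307 256.21278565 250.7634285 ] [1.38039750e-01 9.90426689e-01 1.73772359e-05 1.89217483e-05] [ 1.84810781e-01  8.40430715e-01  4.49111278e-01  2.17872629e-05
  1.85200374e+00 -1.10901561e+00] [-0.29846895  0.32127158 -0.44419116]
49 101
tip [309. 241.] mouth [345. 239.]
-9 9 [403. 169.]
9 9 [423. 308.]
9 -9 [288. 308.]
-9 -9 [266. 169.]
27 9 [442. 443.]
27 -9 [309. 442.]
-9 27 [540. 169.]
9 27 [557. 308.]
[[ 85  86  85  82  81  78  77  76  73  71  71  66  65  63  62  87  87  86
   86  83  82]
 [ 85  88  88  88  88  87  86  87  87  87  87  87  87  88  87  87  88  89
   86  88  87]
 [ 88  86  85  82  81  80  79  77  74  73  70  68  66  65  64  65  87  86
   87  85  84]
 [ 89  86  85  84  82  81  79  77  76  73  75  74  73  75  75  74  87  86
   88  85  84]
 [103 103 103 100  98  97  97  78  75  73  75  74  74  74  76  73  87  88
   88  85  84]
 [109 107 104 105 103 100 100  98  96  76  74  75  74  76  74  74  89  87
   87  87  85]
 [109 108 108 105 104 101 100  98  97  95  75  75  75  74  73  75  74  87
   86  88  85]
 [110 108 108 105 103 102 100  97  96  76  73  74  75  75  74  73  75  87
   86  87  84]
 [ 87  87  87  85  85  84  81  80  79  76  72  74  73  75  75  74  74  86
   88  87  87]
 [ 86  87  88  87  84  83  81  81  82  81  81  81  81  81  82  79  83  82
   85  88  86]]
```

View pics/c5.png

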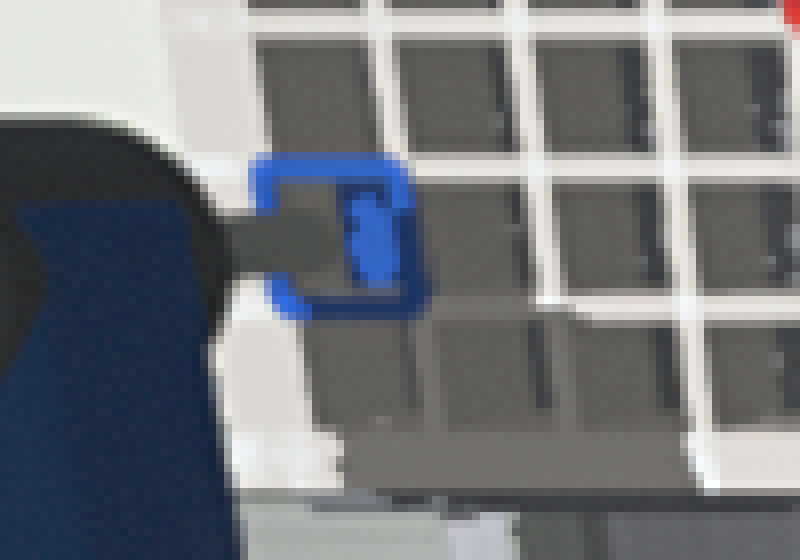

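The blue well stands within about 1 mm of the probe axis, and its sample is about 12 mm below the plate's top (travel about 20 mm). I move to the cap.

Request:
{"op": "servo_tool", "data": {
  "deltas": [
    [-1.5,-2.3,0,0],
    [-2.5,-4,0,0],
    [-2.5,-4,0,0],
    [-2,-3,0,0],
    [-1.44,-2.03,0,0],
    [0,0,-0.6,0],
    [0,0,-0.6,0],
    [0,0,-0.4,0],
    [0,0,-0.2,0],
    [0,0,-0.2,0],
    [0,0,-0.2,0],
    [0,0,0,0]
  ]
}}

```text
time_s: 29.25
eef_pos: [632.0, 103.5, 228.8]
orientation: [0.138, 0.99, 0.0, 0.0]
ft_force: [1.1, 2.7, 2.8]
opening: 0.6
grasp_force: 1.4
```

Request:
{"op": "servo_tool", "data": {
  "deltas": [
    [0,0,-0.2,0],
    [0,0,-0.2,0],
    [0,0,-0.2,0],
    [0,0,-0.2,0],
    [0,0,0,0]
  ]
}}

```text
time_s: 29.75
eef_pos: [631.9, 103.0, 220.5]
orientation: [0.138, 0.99, 0.0, 0.0]
ft_force: [1.0, 2.9, 4.1]
opening: 0.1
grasp_force: 1.8
```

```bash
python3 s.py
```

```text
29.75 [631.90937658 102.96181714 220.50623228] stand [1.00854028 0.14415994] F [0.12267742 3.03676466] 4.053291629913717
```

Travel is 8.5 mm with spring force only, so I go on gently.

Request:
{"op": "servo_tool", "data": {
  "deltas": [
    [0,0,-0.1,0],
    [0,0,-0.1,0],
    [0,0,-0.1,0],
    [0,0,0,0]
  ]
}}

```text
time_s: 30.15
eef_pos: [631.9, 102.9, 217.6]
orientation: [0.138, 0.99, 0.0, 0.0]
ft_force: [1.9, 2.2, 4.3]
opening: 0.2
grasp_force: 2.0
```

Request:
{"op": "servo_tool", "data": {
  "deltas": [
    [0,0,-0.1,0],
    [0,0,-0.1,0],
    [0,0,-0.1,0],
    [0,0,0,0]
  ]
}}

```text
time_s: 30.55
eef_pos: [631.9, 102.9, 214.6]
orientation: [0.138, 0.99, 0.0, 0.0]
ft_force: [2.3, 2.3, 3.0]
opening: 0.6
grasp_force: 2.1
```

Request:
{"op": "servo_tool", "data": {
  "deltas": [
    [0,0,-0.1,0],
    [0,0,-0.1,0],
    [0,0,-0.1,0],
    [0,0,0,0],
    [0,0,0,0]
  ]
}}

```text
time_s: 31.05
eef_pos: [631.9, 102.9, 211.7]
orientation: [0.138, 0.99, 0.0, 0.0]
ft_force: [2.3, 2.9, 4.2]
opening: 0.6
grasp_force: 2.3
```

Request:
{"op": "servo_tool", "data": {
  "deltas": [
    [0,0,-0.1,0],
    [0,0,-0.1,0],
    [0,0,0,0],
    [0,0,0,0]
  ]
}}

```text
time_s: 31.45
eef_pos: [631.8, 102.9, 209.7]
orientation: [0.138, 0.99, -0.0, 0.0]
ft_force: [2.8, 2.3, 5.4]
opening: 0.8
grasp_force: 2.4
```

Request:
{"op": "servo_tool", "data": {
  "deltas": [
    [0,0,-0.1,0],
    [0,0,-0.05,0],
    [0,0,0,0],
    [0,0,0,0],
    [0,0,0,0]
  ]
}}

```text
time_s: 31.95
eef_pos: [631.8, 102.9, 208.5]
orientation: [0.138, 0.99, -0.0, 0.0]
ft_force: [1.7, 3.0, 6.9]
opening: 0.7
grasp_force: 3.3
```

Request:
{"op": "servo_tool", "data": {
  "deltas": [
    [0,0,-0.1,0],
    [0,0,0,0],
    [0,0,0,0],
    [0,0,0,0],
    [0,0,0,0],
    [0,0,0,0]
  ]
}}

```text
time_s: 32.55
eef_pos: [631.8, 102.9, 207.9]
orientation: [0.138, 0.99, 0.0, 0.001]
ft_force: [0.7, 2.5, 9.4]
opening: 0.1
grasp_force: 4.4
```

```bash
python3 s.py
```

```text
32.55 [631.84078221 102.89076079 207.94204649] stand [0.96208241 0.05700572] F [0.01153478 2.63862298] 9.378321625108923
```

Request:
{"op": "servo_tool", "data": {
  "deltas": [
    [0,0,0.5,0],
    [0,0,1,0],
    [0,0,1.5,0],
    [0,0,2,0],
    [0,0,2,0],
    [2,3,1,0],
    [2.5,4,0,0],
    [2.5,4,0,0],
    [2,3,0,0],
    [1,1.3,0,0],
    [0,0,0,0],
    [0,0,0,0]
  ]
}}

```text
time_s: 33.75
eef_pos: [731.5, 255.2, 286.3]
orientation: [0.138, 0.99, -0.001, -0.001]
ft_force: [-0.1, -0.1, -0.0]
opening: 0.6
grasp_force: 0.0
```

```bash
python3 look.py w6.png; python3 -c "
import cv2;i=cv2.imread('pics/w6.png');cv2.imwrite('pics/w6b.png',cv2.resize(i[60:240,:220],None,fx=3.5,fy=3.3,interpolation=cv2.INTER_CUBIC))"
```

```text
cup 0.74 [146.5   8.5] [516.1 185.1]
cup 0.7 [110.5 129.1] [629.9  90.7]
red_well 0.83 [169.4  98.4] [619.1 182.6]
blue_well 0.75 [109.7 130.6] [633.8 101.4]
probe_tip 0.43 [108.4 128.1] [631.6 105.2]
probe_cap 0.79 [ 19.6 136.1] [632.9 102.8]
probe_cap 0.3 [145.4   8.7] [581.4 222.2]
well_plate 0.85 [170.1 119.2] [634.  149.8]
stage 0.87 [141.1 125.3] [630.5 105.1]
reagent_jar 0.81 [298.   91.1] [647.7 341.4]
reagent_jar 0.63 [295.1 164.7] [750.7 311.7]
amber_bottle 0.91 [ 10.1 153.6] [ 614.9 -103.8]
amber_bottle 0.79 [ 16.7 218. ] [ 712.  -145.1]
34.3 [731.72098734 255.79526647 287.24858437] [ 1.38083145e-01  9.90420640e-01 -2.90975665e-06 -6.65594498e-06] [ 1.84129783e-01  8.47207533e-01  3.34920425e-01 -1.40282942e-06
  1.95947917e+00 -1.10961556e+00] [-0.10249612 -0.18651387 -0.09697348]
```

View pics/w6b.png

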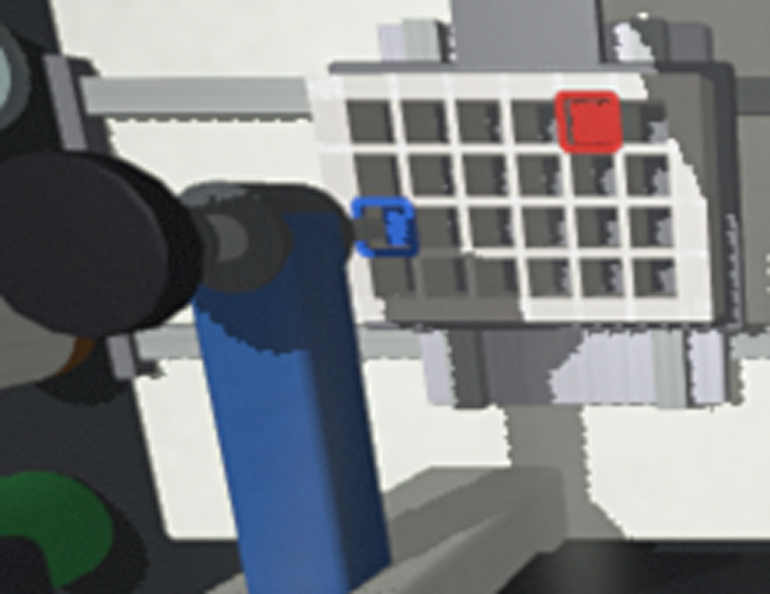

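The probe is raised with its tip at about (375,228), over the blue well at (385,227). Nothing is touched and the bystanders are in place, so I hand in the job.

```bash
python3 -c "
from rig import r
print(r.job_done())"
```

```text
the job is handed in; nothing more can be done
None
```

I dipped the red sample and then the blue one with light contact (about 5 N and 4 N, estimated from the wrist force), left the blue well under the raised probe with the bottles and glassware untouched, and handed the job in; it returned no verdict.

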